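# Sort test bars and register the good ones in the coupon reader

### The job

Load the coupon reader for a run: put every test bar with a red band into the red reject bin, and lay each plain bar flat in a lane of the reader, one per lane, pushed fully home so that its far end touches the end stop and its long side touches both side-stop lugs. When every bar is in its place, press the green start button all the way down and let go, leaving the bars registered and the other things on the bench where they stand.

Things in the scene. Friction and masses are not known exactly. Their poses are not given: they have to be found in the camera images.
- good0: Steel test bar, 80 (its x) x 24 (its y) x 16 mm (z), plain silver-grey all round apart from a thin dark line near one end: a GOOD bar. Origin at the centre of its underside. Either end may point forward. May be absent (None from the start).
- good1: Steel test bar, 80 (its x) x 24 (its y) x 16 mm (z), plain silver-grey all round apart from a thin dark line near one end: a GOOD bar. Origin at the centre of its underside. Either end may point forward. May be absent (None from the start).
- good2: Steel test bar, 80 (its x) x 24 (its y) x 16 mm (z), plain silver-grey all round apart from a thin dark line near one end: a GOOD bar. Origin at the centre of its underside. Either end may point forward. May be absent (None from the start).
- bad0: Steel test bar, 80 (its x) x 24 (its y) x 16 mm (z), with a 16 mm wide red painted band round its middle: a REJECT. Origin at the centre of its underside. May be absent (None from the start).
- bad1: Steel test bar, 80 (its x) x 24 (its y) x 16 mm (z), with a 16 mm wide red painted band round its middle: a REJECT. Origin at the centre of its underside. May be absent (None from the start).
- bad2: Steel test bar, 80 (its x) x 24 (its y) x 16 mm (z), with a 16 mm wide red painted band round its middle: a REJECT. Origin at the centre of its underside. May be absent (None from the start).
- reader: Fixed coupon reader: blue case 170 (x) x 300 (y) mm with a flat dark grey bed (top 36 mm above the table), three lanes with 10 mm high aluminium stops 75 mm apart in y, a console strip (top 46 mm) at its +y end, and a 70 mm high display housing from 85 to 130 mm to +x. Origin: centre of the case's underside; x points to the end stops, away from the robot; y to the side stops.
- lane0 (a point): Lane 0, the lane next to the console (+y): centre of the underside of a bar at home on the bed. Axes as the reader's; the bar lies along x. End stop (20 mm wide): face 40 mm to +x. Two side lugs, 8 mm thick and 16 mm long: faces 12 mm to +y, centred 28 mm either side in x, so the middle 40 mm is free for a finger. Bed open for 65 mm behind the bar's -x end.
- lane1 (a point): Lane 1, the middle lane: centre of the underside of a bar at home on the bed. Axes as the reader's; the bar lies along x. End stop (20 mm wide): face 40 mm to +x. Two side lugs, 8 mm thick and 16 mm long: faces 12 mm to +y, centred 28 mm either side in x, so the middle 40 mm is free for a finger. Bed open for 65 mm behind the bar's -x end.
- lane2 (a point): Lane 2, the lane furthest from the console (-y): centre of the underside of a bar at home on the bed. Axes as the reader's; the bar lies along x. End stop (20 mm wide): face 40 mm to +x. Two side lugs, 8 mm thick and 16 mm long: faces 12 mm to +y, centred 28 mm either side in x, so the middle 40 mm is free for a finger. Bed open for 65 mm behind the bar's -x end.
- start_top (a point): Centre of the top of the green start button, 28 mm across, on the reader's console; pressed straight down.
- start (a joint): Travel of the start button: 0 up, 0.006 m fully down; a spring (about 5 N when fully down) brings it back.
- bin: Fixed open red plastic reject bin, 150 (x) x 130 (y) x 50 mm high, walls 4 mm. Origin at the centre of its underside.
- mat: Fixed pale mat 240 (x) x 260 (y) x 3 mm on which the bars lie at the start. Origin at the centre of its underside.
- timer: Bystander: grey bench timer 50 x 80 x 18 mm. Origin at its underside.
- brush: Bystander: cleaning brush lying on the table. Origin at its underside.
- beaker: Bystander: empty glass beaker, 70 mm wide, 85 mm high. Origin at its underside.
- amber: Bystander: amber bottle, 64 mm wide, 130 mm high. Origin at its underside.
- jar: Bystander: clear jar, 66 mm wide, 80 mm high. Origin at its underside.
- weight: Bystander: brass weight, 36 mm wide, 50 mm high. Origin at its underside.
- wipes: Bystander: pale blue box of wipes, 100 x 120 x 70 mm. Origin at its underside.

How it is judged (in metres and radians):
On the way, in this order (a step that is already met when the one before it is completed fails the run):
1. every plain bar lies registered at the stops of a lane and every red-banded bar is in the reject bin (((x of good0 in the frame of lane0 between -0.0025 and 0.0025 m and y of good0 in the frame of lane0 between -0.0025 and 0.0025 m and z of good0 in the frame of lane0 between -0.003 and 0.003 m and angle between the x axis of good0 and the x axis of reader, either way round below 0.04 rad and angle between the z axis of good0 and the z axis of reader, either way round below 0.06 rad) or (x of good0 in the frame of lane1 between -0.0025 and 0.0025 m and y of good0 in the frame of lane1 between -0.0025 and 0.0025 m and z of good0 in the frame of lane1 between -0.003 and 0.003 m and angle between the x axis of good0 and the x axis of reader, either way round below 0.04 rad and angle between the z axis of good0 and the z axis of reader, either way round below 0.06 rad) or (x of good0 in the frame of lane2 between -0.0025 and 0.0025 m and y of good0 in the frame of lane2 between -0.0025 and 0.0025 m and z of good0 in the frame of lane2 between -0.003 and 0.003 m and angle between the x axis of good0 and the x axis of reader, either way round below 0.04 rad and angle between the z axis of good0 and the z axis of reader, either way round below 0.06 rad)) and ((x of good1 in the frame of lane0 between -0.0025 and 0.0025 m and y of good1 in the frame of lane0 between -0.0025 and 0.0025 m and z of good1 in the frame of lane0 between -0.003 and 0.003 m and angle between the x axis of good1 and the x axis of reader, either way round below 0.04 rad and angle between the z axis of good1 and the z axis of reader, either way round below 0.06 rad) or (x of good1 in the frame of lane1 between -0.0025 and 0.0025 m and y of good1 in the frame of lane1 between -0.0025 and 0.0025 m and z of good1 in the frame of lane1 between -0.003 and 0.003 m and angle between the x axis of good1 and the x axis of reader, either way round below 0.04 rad and angle between the z axis of good1 and the z axis of reader, either way round below 0.06 rad) or (x of good1 in the frame of lane2 between -0.0025 and 0.0025 m and y of good1 in the frame of lane2 between -0.0025 and 0.0025 m and z of good1 in the frame of lane2 between -0.003 and 0.003 m and angle between the x axis of good1 and the x axis of reader, either way round below 0.04 rad and angle between the z axis of good1 and the z axis of reader, either way round below 0.06 rad)) and ((x of good2 in the frame of lane0 between -0.0025 and 0.0025 m and y of good2 in the frame of lane0 between -0.0025 and 0.0025 m and z of good2 in the frame of lane0 between -0.003 and 0.003 m and angle between the x axis of good2 and the x axis of reader, either way round below 0.04 rad and angle between the z axis of good2 and the z axis of reader, either way round below 0.06 rad) or (x of good2 in the frame of lane1 between -0.0025 and 0.0025 m and y of good2 in the frame of lane1 between -0.0025 and 0.0025 m and z of good2 in the frame of lane1 between -0.003 and 0.003 m and angle between the x axis of good2 and the x axis of reader, either way round below 0.04 rad and angle between the z axis of good2 and the z axis of reader, either way round below 0.06 rad) or (x of good2 in the frame of lane2 between -0.0025 and 0.0025 m and y of good2 in the frame of lane2 between -0.0025 and 0.0025 m and z of good2 in the frame of lane2 between -0.003 and 0.003 m and angle between the x axis of good2 and the x axis of reader, either way round below 0.04 rad and angle between the z axis of good2 and the z axis of reader, either way round below 0.06 rad)) and x of bad0 in the frame of bin between -0.073 and 0.073 m and y of bad0 in the frame of bin between -0.063 and 0.063 m and z of bad0 in the frame of bin between -0.005 and 0.05 m and x of bad1 in the frame of bin between -0.073 and 0.073 m and y of bad1 in the frame of bin between -0.063 and 0.063 m and z of bad1 in the frame of bin between -0.005 and 0.05 m and x of bad2 in the frame of bin between -0.073 and 0.073 m and y of bad2 in the frame of bin between -0.063 and 0.063 m and z of bad2 in the frame of bin between -0.005 and 0.05 m), for 0.2 s.
2. with all plain bars registered, the start button is pressed down (((x of good0 in the frame of lane0 between -0.0025 and 0.0025 m and y of good0 in the frame of lane0 between -0.0025 and 0.0025 m and z of good0 in the frame of lane0 between -0.003 and 0.003 m and angle between the x axis of good0 and the x axis of reader, either way round below 0.04 rad and angle between the z axis of good0 and the z axis of reader, either way round below 0.06 rad) or (x of good0 in the frame of lane1 between -0.0025 and 0.0025 m and y of good0 in the frame of lane1 between -0.0025 and 0.0025 m and z of good0 in the frame of lane1 between -0.003 and 0.003 m and angle between the x axis of good0 and the x axis of reader, either way round below 0.04 rad and angle between the z axis of good0 and the z axis of reader, either way round below 0.06 rad) or (x of good0 in the frame of lane2 between -0.0025 and 0.0025 m and y of good0 in the frame of lane2 between -0.0025 and 0.0025 m and z of good0 in the frame of lane2 between -0.003 and 0.003 m and angle between the x axis of good0 and the x axis of reader, either way round below 0.04 rad and angle between the z axis of good0 and the z axis of reader, either way round below 0.06 rad)) and ((x of good1 in the frame of lane0 between -0.0025 and 0.0025 m and y of good1 in the frame of lane0 between -0.0025 and 0.0025 m and z of good1 in the frame of lane0 between -0.003 and 0.003 m and angle between the x axis of good1 and the x axis of reader, either way round below 0.04 rad and angle between the z axis of good1 and the z axis of reader, either way round below 0.06 rad) or (x of good1 in the frame of lane1 between -0.0025 and 0.0025 m and y of good1 in the frame of lane1 between -0.0025 and 0.0025 m and z of good1 in the frame of lane1 between -0.003 and 0.003 m and angle between the x axis of good1 and the x axis of reader, either way round below 0.04 rad and angle between the z axis of good1 and the z axis of reader, either way round below 0.06 rad) or (x of good1 in the frame of lane2 between -0.0025 and 0.0025 m and y of good1 in the frame of lane2 between -0.0025 and 0.0025 m and z of good1 in the frame of lane2 between -0.003 and 0.003 m and angle between the x axis of good1 and the x axis of reader, either way round below 0.04 rad and angle between the z axis of good1 and the z axis of reader, either way round below 0.06 rad)) and ((x of good2 in the frame of lane0 between -0.0025 and 0.0025 m and y of good2 in the frame of lane0 between -0.0025 and 0.0025 m and z of good2 in the frame of lane0 between -0.003 and 0.003 m and angle between the x axis of good2 and the x axis of reader, either way round below 0.04 rad and angle between the z axis of good2 and the z axis of reader, either way round below 0.06 rad) or (x of good2 in the frame of lane1 between -0.0025 and 0.0025 m and y of good2 in the frame of lane1 between -0.0025 and 0.0025 m and z of good2 in the frame of lane1 between -0.003 and 0.003 m and angle between the x axis of good2 and the x axis of reader, either way round below 0.04 rad and angle between the z axis of good2 and the z axis of reader, either way round below 0.06 rad) or (x of good2 in the frame of lane2 between -0.0025 and 0.0025 m and y of good2 in the frame of lane2 between -0.0025 and 0.0025 m and z of good2 in the frame of lane2 between -0.003 and 0.003 m and angle between the x axis of good2 and the x axis of reader, either way round below 0.04 rad and angle between the z axis of good2 and the z axis of reader, either way round below 0.06 rad)) and value of joint start above 0.0045 m), for 0.1 s.
At the end, for the whole second after the job is handed in: Every plain bar present lies flat on the bed of a lane within 2.5 mm of home in both directions (touching end stop and side lugs) and within 0.04 rad of the lane's direction; every red-banded bar present lies in the reject bin; all at rest; the start button is up again (all of step 1 and linear speed of each of good0, good1, good2, bad0, bad1, bad2 below 0.02 m/s and value of joint start below 0.002 m).
It fails at once if a bystander (timer, brush, beaker, bottle, jar, weight or box of wipes) is moved more than 40 mm (distance of any of timer, brush, beaker, amber, jar, weight, wipes from where it was at the start of the episode above 0.04 m).
Of good0, good1, good2 only 2 to 3 are there at a start; the rules pass over those that are not, and their reading is None.
Of bad0, bad1, bad2 only 2 to 3 are there at a start; the rules pass over those that are not, and their reading is None.
At some moment in a run one of good0, good1, good2, bad0, bad1, bad2 may be knocked a few centimetres aside while the robot is not near it.
Once in a run the grip may slacken for a moment while it holds something.
It also fails if it takes over 210 s, if anything falls off the work surface, if the arm or the gripper's body presses on something with over 40 N, if the wrist force passes 120 N, or if a joint passes its speed limit or range.

### The arm

A 7-joint arm with a two-finger parallel gripper is mounted at the origin on the work surface. World frame = base frame: x ahead of the robot, y to its left, z up, the work surface at z = 0. Lengths are in mm, angles in rad, forces in N, time in s.
With the tool pointing down it reaches from about 400 to 875 mm from the base axis. Payload 4.4 kg.
Tool frame: the origin (TCP) lies between the finger pads; the fingertips stand 17 mm ahead of it and the grasp point (between the pads) lies 2 mm behind it; z points along the fingers, y is the line along which they close (so a half turn about z gives the same grasp; the last joint's range is limited). The gripper opens to 85 mm and grips with 20 to 120 N. Pads are 22 mm wide; open, the fingers measure 114 mm over their backs; the gripper's body (76 mm by 85 mm) begins 54 mm behind the grasp point. The pads swing forward as they close: fully open they stand 13 mm farther back than shut.
Start: joints at [1.224, 0.628, 0.038, 1.517, -0.027, 0.996, -0.02], TCP at [180.158, -624.548, 248.313] pointing down, gripper open.
Joint ranges: [-3.06, 3.06], [-0.37, 2.12], [-1.25, 1.32], [0.18, 2.47], [-1.1, 4.24], [0.23, 1.98], [-2.94, 2.94]. Speed limits (rad/s): [2.57, 2.57, 3.14, 3.14, 3.14, 3.14, 3.14].

### API

Orientations are given as [roll, pitch, yaw] about the fixed x, y, z axes, in that order (R = Rz(yaw) Ry(pitch) Rx(roll)).
In Python, from cell import sensors, get_image, ctrl gives the robot as it stands.
- The arm moves only by the tool send_rows, never from a script. Its argument "series" is a list of rows, each a list of 3 entries, a list of its own where there are three numbers: the finger opening in mm, from 0 to 85.4, then the shift along the world's x, y, z in units of 60 mm (1.0 is 60 mm), then the turn, a rotation vector about the world's x, y, z in units of 5 degrees (1.0 is 5 degrees). A call has 1 to 8 rows; each row shifts and turns the commanded pose from where the row before left it; what a row does not reach is not made up. A row lasts 1/8 s, in which the tool goes at most 62.5 mm and 10.7 degrees, less where a joint would pass 70% of its speed; a pose out of reach is approached as far as the arm can. A call is refused whole if a number of a shift passes 1 or a number of a turn 1, either way. A call with a gripper value outside its range is refused whole. The fingers move at their own pace and stop on an object; the grip force is fixed at half the most. Time passes only in rows, so rows that do not move let the fingers close. It gives the time, the measured TCP pose, the force, the opening and the grip force at its end, in the units of the state.
- sensors.read_state(): the state, without advancing time (a new reading comes with each control period).
- get_image(name): name is "scene" or "side" or "wrist"; returns a dict with "img" (400x640x3 uint8, red, green, blue), "depth" (400x640 float32, mm along the optical axis (not along the pixel's ray), 0 where there is no reading), "vfov" (degrees; the focal length in pixels is half the picture's height over the tangent of half this angle, whatever the lens; pixels are square), "cx", "cy" (the principal point, pixels), "world_to_cam" (4x4, takes a point from world to camera coordinates). Camera axes: x right, y down, z forward; pixel columns grow to the right and rows downward; lengths in mm; the calibration is good to about 2 mm. A picture is of the moment at which its call begins.
- ctrl.finish_job(): hands the job in; it is judged then, once.
The state is a dict: "clock": time; "qpos": joint angles; "qd": joint speeds; "tau": joint torques, N m; "eef_pos": TCP position; "tool_rot": TCP orientation; "force": force on the tool from outside, world axes, zero at the start; "torque": the same for the moment, N m; "width": finger opening in mm; "gripper_force": force on a finger pad.
Only numpy, scipy, OpenCV 4.12 (cv2) and the standard library are available. Lean on these libraries where they do the work, as an engineer would, in place of code of your own. Each camera call takes 0.05 s, during which the arm holds its last target. There are 200 camera calls.

## Working session

There is one attempt and no reset: what is moved stays moved. The work goes in short steps, Python scripts to look and compute and a tool call to move; the robot and the scene stay as the last step left them, time stands still between calls to the robot, and variables do not carry over. Pictures are saved under pics/ and viewed, at most 14 in all, crops included, and the job is handed in when it is done.

Besides the shell and the picture viewer there is one more tool, called after ">>>" by a JSON object that holds its "method" and its "body", one argument or row to a line. send_rows: Moves the arm, as the interface text tells. Its arguments: {"type":"object","properties":{"series":{"type":"array"}},"required":["series"]}

```bash
mkdir -p pics; ls; python3 - <<'E'
from cell import sensors,get_image
import cv2,numpy as np
s=sensors.read_state();print(s)
for n in("scene","side"):
    d=get_image(n);np.savez(f"{n}0.npz",**d);cv2.imwrite(f"pics/{n}0.png",d["img"][:,:,::-1]);print(n,d["vfov"],d["cx"],d["cy"],np.round(d["world_to_cam"],3))
E
```

```text
pics
{'clock': 0.0, 'qpos': array([ 1.22417056,  0.62934322,  0.0384483 ,  1.51837002, -0.02699099,
        0.99627245, -0.01999816]), 'qd': array([ 0.0002242 , -0.00032099, -0.00049476, -0.00079646, -0.00022931,
        0.00023384, -0.00029924]), 'tau': array([-2.80735367e-04, -5.63402689e+01,  1.22622382e+00, -1.93440217e+01,
        1.09253463e-02,  1.03165975e-02,  8.45908623e-07]), 'eef_pos': array([ 180.00717485, -623.96881331,  247.39039877]), 'tool_rot': array([-3.13971817e+00,  3.57880207e-05,  2.80827358e-01]), 'force': array([ 1.19909151,  0.95644267, -0.54888576]), 'torque': array([ 0.01309326, -0.01135206,  0.0401267 ]), 'gripper_force': 0.0, 'width': 85.002416858602}
scene 51.768529969514915 316.8797268337394 196.4472462222222 [[ 4.410000e-01  8.970000e-01  1.800000e-02 -2.169170e+02]
 [ 5.330000e-01 -2.450000e-01 -8.100000e-01 -2.356160e+02]
 [-7.220000e-01  3.670000e-01 -5.860000e-01  1.675723e+03]
 [ 0.000000e+00  0.000000e+00  0.000000e+00  1.000000e+00]]
side 49.11777077411481 313.64323184538273 197.16529405879245 [[-8.03000e-01 -5.96000e-01  1.30000e-02  4.53201e+02]
 [-4.25000e-01  5.56000e-01 -7.14000e-01  3.19676e+02]
 [ 4.19000e-01 -5.79000e-01 -7.00000e-01  8.92744e+02]
 [ 0.00000e+00  0.00000e+00  0.00000e+00  1.00000e+00]]
```

View pics/scene0.png

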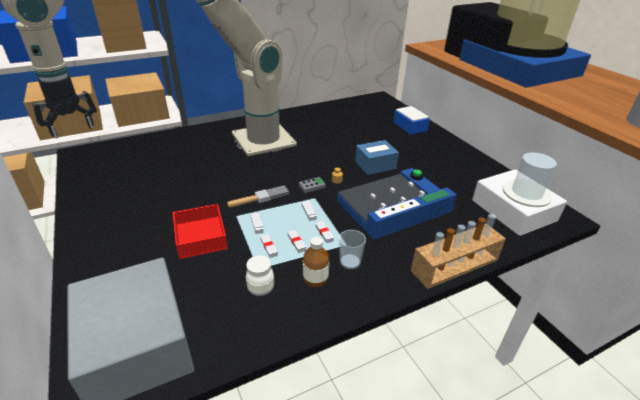

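View pics/side0.png

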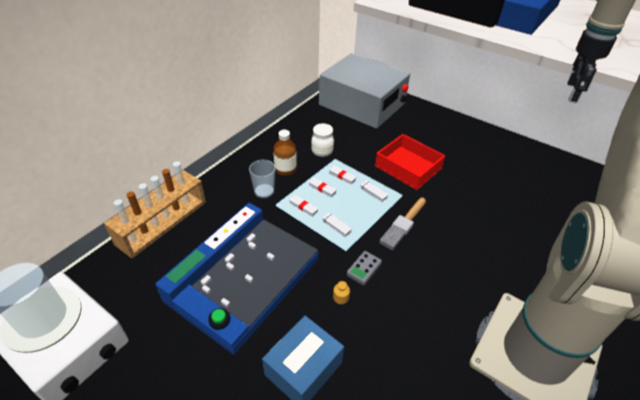

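Both views show five bars on the mat: two plain (side px 374,190 and 337,224) and three red-banded (343,174; 323,186; 304,205). The bin is at side px 410,160, the reader at 240,275 and the green button at 219,317.

```bash
cat > h.py <<'E'
import numpy as np,cv2
from cell import sensors,get_image
def snap(n,tag=None):
    d=get_image(n)
    if tag: cv2.imwrite(f"pics/{tag}.png",d["img"][:,:,::-1])
    return d
def rays(d,uv):
    f=d["img"].shape[0]/2/np.tan(np.radians(d["vfov"])/2); uv=np.atleast_2d(uv).astype(float)
    c=np.c_[(uv[:,0]-d["cx"])/f,(uv[:,1]-d["cy"])/f,np.ones(len(uv))]
    W=np.array(d["world_to_cam"]);R=W[:3,:3];o=-R.T@W[:3,3]
    return o,c@R
def plane(d,uv,z):
    o,r=rays(d,uv);return o+r*((z-o[2])/r[:,2])[:,None]
def cloud(d):
    h,w=d["depth"].shape;v,u=np.mgrid[:h,:w]
    o,r=rays(d,np.c_[u.ravel(),v.ravel()])
    return (o+r*d["depth"].reshape(-1,1)).reshape(h,w,3)
def proj(d,P):
    f=d["img"].shape[0]/2/np.tan(np.radians(d["vfov"])/2);W=np.array(d["world_to_cam"])
    c=np.atleast_2d(P)@W[:3,:3].T+W[:3,3];return np.c_[f*c[:,0]/c[:,2]+d["cx"],f*c[:,1]/c[:,2]+d["cy"]]
def blobs(m,amin):
    n,l,s,c=cv2.connectedComponentsWithStats(m.astype(np.uint8));return [(l==i,s[i],c[i]) for i in range(1,n) if s[i,4]>=amin]
def rect(P):  # min-area rect of xy points -> centre, long, short, angle of long side
    (x,y),(a,b),t=cv2.minAreaRect(np.asarray(P,np.float32)[:,:2])
    if a<b:a,b,t=b,a,t+90
    return np.round([x,y,a,b,((t+90)%180)-90],1)
E
python3 - <<'E'
from h import *
for n in("side","scene"):
    d=dict(np.load(f"{n}0.npz"));im=d["img"];hsv=cv2.cvtColor(im,cv2.COLOR_RGB2HSV);H,S,V=[hsv[:,:,i].astype(int) for i in range(3)]
    P=cloud(d);print(n)
    mat=(abs(H-95)<10)&(S>25)&(S<80)&(V>150)
    for m,s,c in blobs(mat,800):
        print("mat",s,rect(plane(d,np.argwhere(m)[:,::-1],3)),np.median(P[m][:,2]))
        hull=cv2.convexHull(np.argwhere(m)[:,::-1].astype(np.int32));full=np.zeros(m.shape,np.uint8);cv2.fillConvexPoly(full,hull,1)
        full=cv2.erode(full,np.ones((3,3)));
        for b,t,cc in blobs((full>0)&~mat,20):
            z=P[b][:,2];print(" bar px",cc.round(1),t[4],rect(plane(d,np.argwhere(b)[:,::-1],19)),"z",np.percentile(z,[10,50,90]).round(1),"red",(b&(S>150)&((H<8)|(H>172))).sum())
    for nm,m,z in(("red",((H<6)|(H>174))&(S>150)&(V>80),50),("green",(abs(H-60)<15)&(S>150),50),("blue",(abs(H-108)<12)&(S>130)&(V>60),46)):
        for b,t,c in blobs(m,60):
            q=P[b];print(nm,c.round(),t[4],rect(plane(d,np.argwhere(b)[:,::-1],z)),"cloud",np.percentile(q,[2,50,98],axis=0).round(0).tolist())
E
```

```text
sideTraceback (most recent call last):
  File "<stdin>", line 7, in <module>
  File "h.py", line 24, in rect
    (x,y),(a,b),t=cv2.minAreaRect(np.asarray(P,np.float32)[:,:2])
                  ~~~~~~~~~~~~~~~^^^^^^^^^^^^^^^^^^^^^^^^^^^^^^^^
cv2.error: OpenCV(4.12.0) /io/opencv/modules/imgproc/src/convhull.cpp:143: error: (-215:Assertion failed) total >= 0 && (depth == CV_32F || depth == CV_32S) in function 'convexHull'
```

Contiguity of the slice; fixing that.

```bash
sed -i 's/np.asarray(P,np.float32)\[:,:2\]/np.ascontiguousarray(P[:,:2],np.float32)/' h.py
python3 - <<'E'
from h import *
for n in("side","scene"):
    d=dict(np.load(f"{n}0.npz"));im=d["img"];hsv=cv2.cvtColor(im,cv2.COLOR_RGB2HSV);H,S,V=[hsv[:,:,i].astype(int) for i in range(3)]
    P=cloud(d);print(n)
    mat=(abs(H-95)<10)&(S>25)&(S<80)&(V>150)
    for m,s,c in blobs(mat,800):
        print("mat",s,rect(plane(d,np.argwhere(m)[:,::-1],3)),np.median(P[m][:,2]))
        hull=cv2.convexHull(np.ascontiguousarray(np.argwhere(m)[:,::-1],np.int32));full=np.zeros(m.shape,np.uint8);cv2.fillConvexPoly(full,hull,1)
        full=cv2.erode(full,np.ones((3,3)));
        for b,t,cc in blobs((full>0)&~mat,20):
            z=P[b][:,2];print(" bar px",cc.round(1),t[4],rect(plane(d,np.argwhere(b)[:,::-1],19)),"z",np.percentile(z,[10,50,90]).round(1),"red",(b&(S>150)&((H<8)|(H>172))).sum())
    for nm,m,z in(("red",((H<6)|(H>174))&(S>150)&(V>80),50),("green",(abs(H-60)<15)&(S>150),50),("blue",(abs(H-108)<12)&(S>130)&(V>60),46)):
        for b,t,c in blobs(m,100):
            q=P[b];print(nm,c.round(),t[4],rect(plane(d,np.argwhere(b)[:,::-1],z)),"cloud",np.percentile(q,[2,50,98],axis=0).round(0).tolist())
E
```

```text
side
mat [ 276  159  126   92 4489] [ 568.4 -124.1  261.1  241.3   86.2] 1.8635995932338574
 bar px [341.9 174. ] 266 [ 6.151e+02 -2.008e+02  8.650e+01  4.450e+01 -4.000e-01] z [ 2.1 15.9 18.9] red 30
 bar px [322.2 186.4] 286 [ 629.  -123.5   84.5   44.9    0.9] z [ 3.6 16.4 19.5] red 34
 bar px [373.8 190.3] 276 [ 507.1 -199.1   86.6   36.7   -9.5] z [ 4.2 16.3 19.3] red 0
 bar px [303.3 204.7] 311 [627.8 -35.8  88.5  40.7  -6.1] z [ 3.7 16.8 19.8] red 37
 bar px [336.5 223.7] 320 [518.8 -34.1  86.4  34.   -7.8] z [ 7.7 17.2 19.8] red 0
red [409. 161.] 2412 [ 478.3 -341.1  186.4  177.8   82.9] cloud [[407.0, -496.0, -3.0], [488.0, -382.0, 16.0], [567.0, -295.0, 49.0]]
green [185. 266.] 280 [699.4 298.6  85.1  23.6 -88.9] cloud [[672.0, 270.0, 69.0], [684.0, 309.0, 72.0], [695.0, 347.0, 75.0]]
green [218. 316.] 179 [551.6 344.6  33.   28.2 -45.2] cloud [[531.0, 332.0, 58.0], [542.0, 350.0, 67.0], [560.0, 362.0, 70.0]]
blue [525.  14.] 1405 [  573.9 -1664.4   472.9   218.6   -89.8] cloud [[400.0, -1290.0, 191.0], [444.0, -1069.0, 239.0], [523.0, -1060.0, 278.0]]
blue [217. 291.] 4672
[... 1872 characters left out ...]
17.  73.] 1611 [-8.042e+02 -4.643e+02  5.845e+02  4.704e+02 -6.000e-01] cloud [[-1797.0, -739.0, -419.0], [-1771.0, -496.0, -212.0], [-1741.0, -163.0, -152.0]]
blue [171.  78.] 124 [-732.6 -225.7  714.5   13.9   -6.6] cloud [[-1797.0, -218.0, -496.0], [-1768.0, -108.0, -283.0], [-748.0, -98.0, 121.0]]
blue [14. 93.] 1212 [-808.3 -889.   593.4  161.1    5.5] cloud [[-1793.0, -1217.0, -433.0], [-1771.0, -1113.0, -275.0], [-1742.0, -955.0, -156.0]]
blue [410. 124.] 481 [198.6 579.8 217.8 149.4 -37.7] cloud [[91.0, 568.0, -2.0], [202.0, 576.0, 29.0], [218.0, 666.0, 57.0]]
blue [405. 210.] 2372 [622.5 217.9 359.6 252.9 -86.6] cloud [[503.0, 68.0, -1.0], [703.0, 215.0, 41.0], [711.0, 375.0, 70.0]]
```

>>> {"method": "send_rows", "body": {
  "series": [
    [85,[0.65,0.72,0.15],[0,0,-0.6]],
    [85,[0.65,0.72,0.15],[0,0,-0.6]],
    [85,[0.65,0.72,0.15],[0,0,-0.6]],
    [85,[0.65,0.72,0.15],[0,0,-0.6]],
    [85,[0.65,0.72,0.15],[0,0,-0.6]],
    [85,[0.65,0.72,0.15],[0,0,-0.6]],
    [85,[0.65,0.72,0.15],[0,0,-0.6]],
    [85,[0.65,0.72,0.15],[0,0,-0.6]]
  ]
}}

```text
clock: 1.1
eef_pos: [493.0, -277.3, 320.4]
tool_rot: [-3.142, 0.0, -0.14]
force: [0.7, -0.5, 0.3]
width: 85.1
gripper_force: 0.0
```

>>> {"method": "send_rows", "body": {
  "series": [
    [60,[0.4,0.8,0.3],[0,0,0]],
    [60,[0.3,0.8,0.3],[0,0,0]],
    [60,[0,0.4,0],[0,0,0]],
    [60,[0,0,0],[0,0,0]],
    [60,[0,0,0],[0,0,0]]
  ]
}}

```text
clock: 1.72
eef_pos: [533.6, -160.5, 356.0]
tool_rot: [3.14, 0.001, -0.14]
force: [-0.1, -0.9, 0.2]
width: 59.9
gripper_force: 0.0
```

```bash
python3 - <<'E'
from h import *
s=sensors.read_state();print(s["clock"],s["eef_pos"],s["tool_rot"],s["qpos"].round(2))
d=snap("wrist","w1");np.savez("w1.npz",**d);print(d["vfov"],np.round(d["world_to_cam"],3))
E
```

```text
1.725 [ 533.5596762  -160.54439538  355.96926985] [ 3.1404150e+00  7.7941382e-04 -1.3989944e-01] [ 0.18  0.39  0.1   1.63 -0.04  1.12 -1.43]
67.98810749660129 [[-1.39000e-01 -9.90000e-01  2.00000e-03 -8.78920e+01]
 [-9.50000e-01  1.33000e-01  2.83000e-01  4.61183e+02]
 [-2.81000e-01  3.80000e-02 -9.59000e-01  6.38516e+02]
 [ 0.00000e+00  0.00000e+00  0.00000e+00  1.00000e+00]]
```

View pics/w1.png

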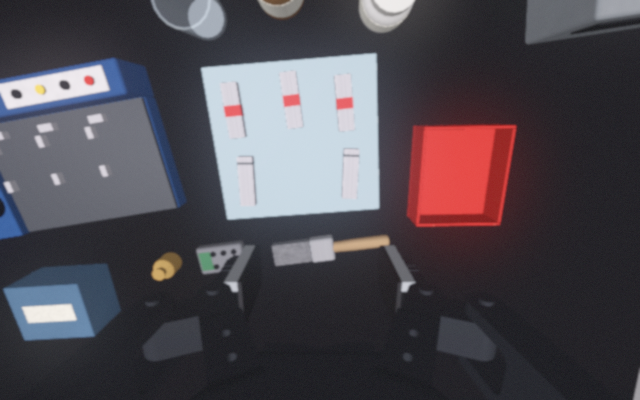

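The wrist view shows all five bars clearly (plain at px 246,182 and 350,175; banded at 233,110, 291,100, 344,103), the bin at 460,175 and the reader bed at 85,165.

```bash
cat >> h.py <<'E'
def bars(d,z=19,box=None,pr=True):
    hsv=cv2.cvtColor(d["img"],cv2.COLOR_RGB2HSV);H,S,V=[hsv[:,:,i].astype(int) for i in range(3)]
    red=((H<8)|(H>170))&(S>90)&(V>90)
    P=cloud(d);hz=P[:,:,2]
    m=(abs(hz-z)<6)&((S<35)&(V>120)|red)
    if box is not None: m&=(P[:,:,0]>box[0])&(P[:,:,0]<box[1])&(P[:,:,1]>box[2])&(P[:,:,1]<box[3])
    m=cv2.morphologyEx(m.astype(np.uint8),cv2.MORPH_CLOSE,np.ones((5,5)))
    out=[]
    for b,t,c in blobs(m,150):
        q=plane(d,np.argwhere(b)[:,::-1],z);r=rect(q);out.append((r,int((b&red).sum())))
        if pr: print(c.round(),t[4],r,"z",np.median(hz[b]).round(1),"red",(b&red).sum())
    return out
E
python3 - <<'E'
from h import *
d=dict(np.load("w1.npz"));bars(d,19,(400,750,-270,30))
P=cloud(d);hsv=cv2.cvtColor(d["img"],cv2.COLOR_RGB2HSV);H,S,V=[hsv[:,:,i].astype(int) for i in range(3)]
m=(abs(P[:,:,2]-50)<6)&((H<8)|(H>170))&(S>120);print("bin rim",rect(plane(d,np.argwhere(m)[:,::-1],50)))
m=(abs(P[:,:,2]-46)<5)&(P[:,:,1]>20)&(P[:,:,0]<640)&(V>130)
for b,t,c in blobs(m,15): print("lug",c.round(),t[4],plane(d,[c],46).round(1),rect(plane(d,np.argwhere(b)[:,::-1],46)))
for nm,lo,hi,bx in (("obst",8,200,(300,900,-400,300)),):
    m=(P[:,:,2]>lo)&(P[:,:,2]<hi)&(P[:,:,0]>300)&(P[:,:,0]<900)&(abs(P[:,:,1])<500);m[240:,200:]=0
    for b,t,c in blobs(m,300): q=P[b];print(nm,c.round(),t[4],np.percentile(q,[2,50,98],axis=0).round().tolist())
E
```

```text
[291.  99.] 933 [ 631.8 -135.9   79.8   24.5   -0.7] z 19.4 red 155
[345. 102.] 929 [ 616.8 -213.2   79.8   24.6   -1.6] z 19.3 red 154
[233. 109.] 946 [629.3 -47.3  79.7  25.2  -2.3] z 19.2 red 163
[350. 173.] 773 [ 509.3 -209.7   79.    24.4   -9. ] z 19.1 red 0
[246. 181.] 777 [521.  -44.6  79.6  25.3  -7.6] z 19.0 red 0
[307. 242.] 218 [ 403.9 -115.5  103.     9.8   89.7] z 17.9 red 0
[229. 248.] 185 [409.1   9.1  41.7  17.5  89.3] z 17.9 red 0
bin rim [ 487.2 -372.2  149.8  131.9   -7. ]
lug [ 90. 132.] 96 [[627.  154.3  46. ]] [626.7 154.2  15.8  12.2  -3.5]
lug [ 47. 130.] 34 [[638.7 213.7  46. ]] [638.6 213.6  23.7   2.7  89.7]
lug [ 41. 141.] 93 [[625.1 228.9  46. ]] [625.  228.8  15.6  12.3   2.6]
lug [  3. 137.] 23 [[637.7 281.1  46. ]] [637.2 280.8   9.9   4.2  82. ]
lug [104. 170.] 84 [[571.3 152.8  46. ]] [571.1 152.6  16.   11.6   1.2]
lug [ 57. 178.] 82 [[569.3 227.7  46. ]] [5.692e+02 2.275e+02 1.620e+01 1.180e+01 3.000e-01]
lug [  9. 187.] 80 [[567.2 302.7  46. ]] [567.2 301.6  15.7  13.3   2.9]
lug [  8. 222.] 498 [[513.6 329.6  46. ]] [520.4 322.1  81.9  31.7 -24.
[... 547 characters left out ...]
957 [[594.0, -148.0, 17.0], [633.0, -136.0, 19.0], [670.0, -124.0, 21.0]]
obst [344. 102.] 944 [[579.0, -225.0, 17.0], [618.0, -213.0, 19.0], [655.0, -201.0, 21.0]]
obst [233. 109.] 1000 [[591.0, -59.0, 10.0], [631.0, -48.0, 19.0], [668.0, -35.0, 21.0]]
obst [465. 178.] 3943 [[410.0, -442.0, 9.0], [478.0, -404.0, 37.0], [565.0, -302.0, 51.0]]
obst [350. 173.] 797 [[471.0, -225.0, 11.0], [512.0, -210.0, 19.0], [548.0, -195.0, 21.0]]
obst [247. 180.] 817 [[483.0, -59.0, 11.0], [522.0, -45.0, 19.0], [559.0, -30.0, 21.0]]
obst [166. 267.] 512 [[380.0, 105.0, 10.0], [399.0, 116.0, 32.0], [411.0, 134.0, 50.0]]
obst [ 63. 302.] 6609 [[312.0, 240.0, 11.0], [372.0, 282.0, 69.0], [413.0, 357.0, 71.0]]
```

>>> {"method": "send_rows", "body": {
  "series": [
    [50,[0.28,-0.18,-0.79],[0,0,0.26]],
    [50,[0.28,-0.18,-0.79],[0,0,0.26]],
    [50,[0.28,-0.18,-0.79],[0,0,0.26]],
    [50,[0.28,-0.18,-0.79],[0,0,0.26]],
    [50,[0.28,-0.16,-0.79],[0,0,0.26]],
    [50,[-0.01,0.02,-0.8],[0,0,0]],
    [50,[0,0,-0.8],[0,0,0]],
    [50,[0,0,0],[0,0,0]]
  ]
}}

```text
clock: 2.78
eef_pos: [616.3, -212.7, 20.6]
tool_rot: [3.141, 0.003, -0.027]
force: [0.1, -0.6, 0.0]
width: 49.7
gripper_force: 0.0
```

>>> {"method": "send_rows", "body": {
  "series": [
    [10,[0,0,0],[0,0,0]],
    [10,[0,0,0],[0,0,0]],
    [10,[0,0,0],[0,0,0]],
    [10,[0,0,0],[0,0,0]]
  ]
}}

```text
clock: 3.28
eef_pos: [617.4, -211.0, 23.7]
tool_rot: [3.141, -0.0, -0.025]
force: [-0.4, -0.5, 0.3]
width: 22.5
gripper_force: 61.1
```

>>> {"method": "send_rows", "body": {
  "series": [
    [10,[0,0,0.8],[0,0,0]],
    [10,[0,0,0.8],[0,0,0]],
    [10,[-0.56,-0.78,0],[0,0,-0.27]],
    [10,[-0.56,-0.78,0],[0,0,-0.27]],
    [10,[-0.56,-0.78,0],[0,0,-0.27]],
    [10,[-0.56,-0.79,0],[0,0,-0.27]],
    [10,[0,0,0],[0,0,0]]
  ]
}}

```text
clock: 4.15
eef_pos: [477.4, -405.0, 119.4]
tool_rot: [3.137, 0.003, -0.129]
force: [0.7, 0.7, -1.8]
width: 22.4
gripper_force: 60.7
```

>>> {"method": "send_rows", "body": {
  "series": [
    [10,[0,0,-0.6],[0,0,0]],
    [10,[0,0,-0.6],[0,0,0]],
    [10,[0,0,0],[0,0,0]],
    [34,[0,0,0],[0,0,0]],
    [34,[0,0,0],[0,0,0]],
    [34,[0,0,0.7],[0,0,0]],
    [50,[0,0,0.7],[0,0,0]]
  ]
}}

```text
clock: 5.03
eef_pos: [483.6, -398.7, 133.6]
tool_rot: [3.141, -0.001, -0.119]
force: [0.9, -0.0, 0.9]
width: 49.7
gripper_force: 0.0
```

>>> {"method": "send_rows", "body": {
  "series": [
    [50,[0.5,0.88,0],[0,0,0.25]],
    [50,[0.5,0.88,0],[0,0,0.25]],
    [50,[0.5,0.88,0],[0,0,0.25]],
    [50,[0.5,0.88,0],[0,0,0.25]],
    [50,[0.47,0.86,0],[0,0,0.22]],
    [50,[0,0,-0.6],[0,0,0]],
    [50,[0,0,-0.6],[0,0,0]],
    [50,[0,0,-0.6],[0,0,0]]
  ]
}}

```text
clock: 6.02
eef_pos: [632.8, -135.5, 24.2]
tool_rot: [3.141, -0.004, -0.012]
force: [-0.3, 0.3, -0.4]
width: 50.0
gripper_force: 0.0
```

>>> {"method": "send_rows", "body": {
  "series": [
    [50,[0,0,0],[0,0,0]],
    [10,[0,0,0],[0,0,0]],
    [10,[0,0,0],[0,0,0]],
    [10,[0,0,0],[0,0,0]],
    [10,[0,0,0],[0,0,0]],
    [10,[0,0,0.8],[0,0,0]],
    [10,[0,0,0.8],[0,0,0]]
  ]
}}

```text
clock: 6.9
eef_pos: [631.0, -135.6, 120.7]
tool_rot: [3.141, 0.0, -0.013]
force: [1.0, -0.1, -3.0]
width: 22.2
gripper_force: 59.8
```

>>> {"method": "send_rows", "body": {
  "series": [
    [10,[-0.48,-0.79,0],[0,0,-0.24]],
    [10,[-0.48,-0.79,0],[0,0,-0.24]],
    [10,[-0.48,-0.79,0],[0,0,-0.24]],
    [10,[-0.48,-0.79,0],[0,0,-0.24]],
    [10,[-0.48,-0.79,0],[0,0,-0.24]],
    [10,[0,0,0],[0,0,0]],
    [10,[0,0,-0.6],[0,0,0]],
    [10,[0,0,-0.6],[0,0,0]]
  ]
}}

```text
clock: 7.9
eef_pos: [488.3, -372.6, 47.8]
tool_rot: [3.141, -0.003, -0.117]
force: [0.5, -1.0, -3.1]
width: 21.9
gripper_force: 59.9
```

>>> {"method": "send_rows", "body": {
  "series": [
    [10,[0,0,0],[0,0,0]],
    [34,[0,0,0],[0,0,0]],
    [34,[0,0,0],[0,0,0]],
    [34,[0,0,0.7],[0,0,0]],
    [50,[0,0,0.7],[0,0,0]],
    [50,[0,0,0],[0,0,0]]
  ]
}}

```text
clock: 8.65
eef_pos: [490.2, -374.7, 136.6]
tool_rot: [3.137, -0.009, -0.117]
force: [-0.1, -1.0, -0.4]
width: 49.9
gripper_force: 0.0
```

```bash
python3 - <<'E'
from h import *
print(sensors.read_state()["eef_pos"])
for n in("scene","side"):
    d=snap(n,n+"2");bars(d,19,(400,750,-270,30))
E
```

```text
[ 490.17089813 -374.66570414  136.59984485]
[256. 222.] 152 [ 512.8 -210.3   84.5   24.7   -8.9] z 17.2 red 0
[324. 230.] 164 [631.8 -47.4  83.1  25.9  -1.6] z 17.3 red 35
[374. 190.] 202 [ 507.9 -199.2   81.    28.8   -9.1] z 17.1 red 0
[303. 205.] 228 [627.  -37.3  82.7  28.7  -3.5] z 17.6 red 38
[336. 224.] 255 [518.4 -34.   82.5  28.   -6.7] z 17.9 red 0
```

>>> {"method": "send_rows", "body": {
  "series": [
    [50,[0.4,0.9,0],[0,0,0.15]],
    [50,[0.4,0.9,0],[0,0,0.15]],
    [50,[0.4,0.9,0],[0,0,0.15]],
    [50,[0.4,0.9,0],[0,0,0.15]],
    [50,[0.4,0.9,0],[0,0,0.15]],
    [50,[0.37,0.92,0],[0,0,0.15]],
    [50,[0,0,-0.6],[0,0,0]],
    [50,[0,0,-0.6],[0,0,0]]
  ]
}}

```text
clock: 9.75
eef_pos: [629.4, -45.8, 57.8]
tool_rot: [-3.141, 0.0, -0.036]
force: [-0.1, 0.4, 0.4]
width: 50.0
gripper_force: 0.0
```

>>> {"method": "send_rows", "body": {
  "series": [
    [50,[0,0,-0.6],[0,0,0]],
    [50,[0,0,0],[0,0,0]],
    [10,[0,0,0],[0,0,0]],
    [10,[0,0,0],[0,0,0]],
    [10,[0,0,0],[0,0,0]],
    [10,[0,0,0],[0,0,0]],
    [10,[0,0,0.8],[0,0,0]],
    [10,[0,0,0.8],[0,0,0]]
  ]
}}

```text
clock: 10.75
eef_pos: [628.8, -47.5, 119.7]
tool_rot: [3.141, 0.002, -0.039]
force: [1.6, -1.2, -1.1]
width: 22.3
gripper_force: 60.1
```

>>> {"method": "send_rows", "body": {
  "series": [
    [10,[-0.38,-0.83,0],[0,0,-0.15]],
    [10,[-0.38,-0.83,0],[0,0,-0.15]],
    [10,[-0.38,-0.83,0],[0,0,-0.15]],
    [10,[-0.38,-0.83,0],[0,0,-0.15]],
    [10,[-0.38,-0.83,0],[0,0,-0.15]],
    [10,[-0.4,-0.81,0],[0,0,-0.15]],
    [10,[0,0,0],[0,0,0]],
    [10,[0,0,-0.6],[0,0,0]]
  ]
}}

```text
clock: 11.75
eef_pos: [493.1, -347.1, 85.3]
tool_rot: [3.139, -0.006, -0.119]
force: [0.7, 0.6, -2.2]
width: 22.1
gripper_force: 60.2
```

>>> {"method": "send_rows", "body": {
  "series": [
    [10,[0,0,-0.6],[0,0,0]],
    [10,[0,0,0],[0,0,0]],
    [34,[0,0,0],[0,0,0]],
    [34,[0,0,0],[0,0,0]],
    [34,[0,0,0.7],[0,0,0]],
    [50,[0,0,0.7],[0,0,0]],
    [50,[0,0,0.7],[0,0,0]],
    [50,[0,0.5,0.7],[0,0,0]]
  ]
}}

```text
clock: 12.75
eef_pos: [491.5, -317.6, 218.6]
tool_rot: [3.138, -0.004, -0.121]
force: [0.9, 1.5, -0.0]
width: 49.9
gripper_force: 0.0
```

```bash
python3 - <<'E'
from h import *
s=sensors.read_state();print(s["eef_pos"],s["tool_rot"])
for n in("scene","side"):
    d=snap(n,n+"3");print(n);bars(d,19,(400,750,-270,30));bars(d,22,(400,580,-450,-290))
d=snap("wrist","w3");print("w");bars(d,19,(400,750,-270,30));bars(d,20,(400,580,-450,-290))
E
```

```text
[ 491.53256113 -317.58512669  218.61485164] [ 3.13818805 -0.00373302 -0.12130065]
scene
[195. 216.] 152 [ 415.7 -364.1  122.5   22.4   84.1] z 21.4 red 152
[199. 231.] 446 [ 487.9 -373.4   77.6   72.6   84. ] z 18.8 red 124
[200. 248.] 191 [ 558.4 -381.6  128.8   19.    82.2] z 22.3 red 191
side
[374. 190.] 202 [ 507.6 -199.2   81.6   28.7   -9.1] z 17.2 red 0
[336. 223.] 254 [518.9 -33.2  81.9  29.8  -6.2] z 17.8 red 0
[411. 161.] 892 [ 485.4 -365.1  155.   144.7   -6.8] z 18.7 red 569
w
[225. 180.] 1573 [ 509.2 -210.9   80.3   25.5   -9. ] z 19.0 red 0
[ 81. 187.] 1745 [520.  -46.2  80.4  29.6  -7.4] z 18.8 red 0
[174. 273.] 402 [ 404.2 -117.4  103.9    9.4   89.5] z 17.6 red 0
[ 69. 279.] 345 [408.8   7.7  43.8  17.2 -89.7] z 17.6 red 0
[399. 210.] 896 [ 484.2 -374.7  144.   123.6   -6.9] z 19.9 red 896
[371. 183.] 4702 [ 488.  -373.6   80.1   79.4   81.4] z 20.2 red 993
```

View pics/w3.png

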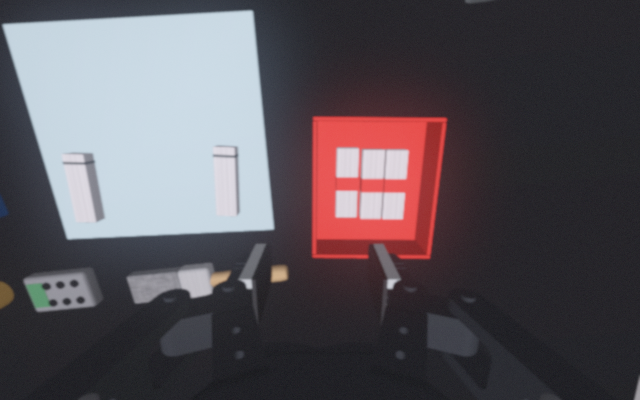

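The wrist view shows all three banded bars flat in the bin (px 345–405, 185) and the two plain bars still on the mat (226,180 and 82,187).

>>> {"method": "send_rows", "body": {
  "series": [
    [50,[0.08,0.44,-0.6],[0,0,-0.1]],
    [50,[0.08,0.44,-0.6],[0,0,-0.1]],
    [50,[0.08,0.44,-0.6],[0,0,-0.1]],
    [50,[0.08,0.44,-0.6],[0,0,-0.1]],
    [50,[0,0,0],[0,0,0]],
    [50,[0,0,-0.8],[0,0,0]],
    [50,[0,0,0],[0,0,0]]
  ]
}}

```text
clock: 13.78
eef_pos: [508.5, -210.3, 21.7]
tool_rot: [3.142, 0.005, -0.153]
force: [0.0, -0.3, 0.5]
width: 49.7
gripper_force: 0.0
```

>>> {"method": "send_rows", "body": {
  "series": [
    [10,[0,0,0],[0,0,0]],
    [10,[0,0,0],[0,0,0]],
    [10,[0,0,0],[0,0,0]],
    [10,[0,0,0],[0,0,0]],
    [10,[0,0,0.8],[0,0,0]],
    [10,[0,0,0.8],[0,0,0]],
    [10,[0,0,0],[0,0,0]],
    [10,[0,0,0],[0,0,0]]
  ]
}}

```text
clock: 14.78
eef_pos: [510.4, -209.2, 119.6]
tool_rot: [-3.142, -0.0, -0.152]
force: [0.3, 0.8, -2.6]
width: 22.1
gripper_force: 59.7
```

>>> {"method": "send_rows", "body": {
  "series": [
    [10,[0.12,0.98,0.07],[0,0,0.29]],
    [10,[0.12,0.98,0.07],[0,0,0.29]],
    [10,[0.12,0.98,0.07],[0,0,0.29]],
    [10,[0.12,0.98,0.07],[0,0,0.29]],
    [10,[0.12,0.98,0.07],[0,0,0.29]],
    [10,[0.12,0.98,0.07],[0,0,0.29]],
    [10,[0.12,0.98,0.07],[0,0,0.29]],
    [10,[0,0,0],[0,0,0]]
  ]
}}

```text
clock: 15.78
eef_pos: [559.6, 210.0, 147.1]
tool_rot: [-3.137, 0.002, 0.035]
force: [-1.4, 0.0, -2.4]
width: 22.3
gripper_force: 59.8
```

>>> {"method": "send_rows", "body": {
  "series": [
    [10,[0,0,0],[0,0,0]],
    [10,[0,0,0],[0,0,0]]
  ]
}}

```text
clock: 16.02
eef_pos: [560.7, 200.0, 147.8]
tool_rot: [3.14, 0.002, 0.023]
force: [-0.2, -0.4, -2.1]
width: 22.2
gripper_force: 59.8
```

```bash
cat >> h.py <<'E'
def lugs(d):
    P=cloud(d);hsv=cv2.cvtColor(d["img"],cv2.COLOR_RGB2HSV);V=hsv[:,:,2].astype(int);S=hsv[:,:,1]
    m=(abs(P[:,:,2]-46)<3)&(V>110)&(S<60)&(P[:,:,0]>540)&(P[:,:,0]<665)&(P[:,:,1]>60)&(P[:,:,1]<330)
    for b,t,c in blobs(m,25): print("lug",c.round(),t[4],rect(plane(d,np.argwhere(b)[:,::-1],46)),np.median(P[b][:,2]).round(1))
E
python3 - <<'E'
from h import *
s=sensors.read_state();print(s["eef_pos"],s["tool_rot"],s["width"])
d=snap("wrist","w4");np.savez("w4.npz",**d);lugs(d);bars(d,19,(400,750,-270,30))
E
```

```text
[560.70620286 199.99696411 147.77142964] [3.13970845e+00 1.89435102e-03 2.25374967e-02] 22.205913338908612
lug [399. 100.] 424 [644.6 141.1  20.7   9.6 -88.7] 46.3
lug [194. 101.] 436 [640.4 290.2  21.4   9.6 -88.7] 46.3
lug [296. 100.] 389 [642.5 215.8  19.8   8.9 -88.7] 46.3
lug [175. 125.] 286 [623.1 305.4  15.8   9.9   1.5] 46.1
lug [276. 124.] 250 [625.2 231.3  15.4   8.2  -0.8] 46.2
lug [376. 124.] 252 [626.9 156.6  15.1   8.5   1.3] 46.3
lug [185. 197.] 240 [567.7 304.   16.5   9.7   2.1] 46.1
lug [279. 197.] 221 [569.4 229.6  16.7   8.   -0.6] 46.1
lug [373. 196.] 210 [5.715e+02 1.551e+02 1.580e+01 8.300e+00 5.000e-01] 46.0
[573. 243.] 2474 [521.3 -40.2  80.6  31.2  -8.2] z 19.1 red 0
[604. 349.] 395 [ 402.9 -102.2   85.     9.   -88.8] z 17.7 red 0
```

View pics/w4.png

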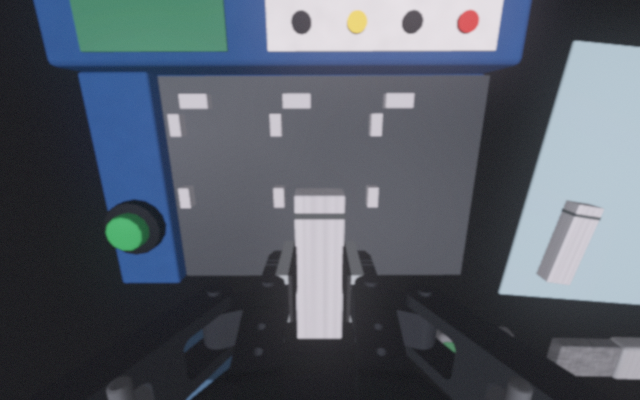

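The wrist view shows the bar held straight at px 320,265. Lane 1 has its end stop at 296,100 and its lugs at 276,124 and 279,197, and the green button is at 127,232.

>>> {"method": "send_rows", "body": {
  "series": [
    [10,[0.27,0.05,-0.6],[0,0,0.03]],
    [10,[0.27,0.05,-0.6],[0,0,0]],
    [10,[0,0,0],[0,0,0]],
    [10,[0,0,0],[0,0,0]],
    [10,[0,0,-0.3],[0,0,0]],
    [10,[0,0,0],[0,0,0]],
    [10,[0,0,0],[0,0,0]],
    [10,[0,0,0],[0,0,0]]
  ]
}}

```text
clock: 17.08
eef_pos: [593.2, 208.2, 58.8]
tool_rot: [3.141, 0.0, 0.028]
force: [-0.0, 0.2, -2.5]
width: 22.3
gripper_force: 60.4
```

>>> {"method": "send_rows", "body": {
  "series": [
    [10,[0,0,-0.03],[0,0,0]],
    [10,[0,0,0],[0,0,0]],
    [10,[0,0,0],[0,0,0]],
    [10,[0,0,0],[0,0,0]]
  ]
}}

```text
clock: 17.58
eef_pos: [593.4, 208.2, 58.5]
tool_rot: [-3.141, 0.0, 0.028]
force: [-3.8, -1.4, 10.0]
width: 21.9
gripper_force: 61.8
```

>>> {"method": "send_rows", "body": {
  "series": [
    [10,[0,0,0.01],[0,0,0]],
    [10,[0.05,0,0],[0,0,0]],
    [10,[0.02,0,0],[0,0,0]],
    [10,[0,0,0],[0,0,0]],
    [10,[0,0,0],[0,0,0]]
  ]
}}

```text
clock: 18.2
eef_pos: [596.2, 208.5, 58.5]
tool_rot: [-3.141, 0.003, 0.028]
force: [-6.0, -0.5, 10.1]
width: 22.5
gripper_force: 61.9
```

>>> {"method": "send_rows", "body": {
  "series": [
    [10,[0.015,0,0],[0,0,0]],
    [10,[0,0,0],[0,0,0]],
    [10,[0,0,0],[0,0,0]]
  ]
}}

```text
clock: 18.58
eef_pos: [597.0, 208.6, 58.5]
tool_rot: [-3.141, 0.003, 0.028]
force: [-5.8, -0.2, 10.8]
width: 22.2
gripper_force: 61.9
```

>>> {"method": "send_rows", "body": {
  "series": [
    [10,[0.02,0,0.01],[0,0,0]],
    [10,[0,0,0],[0,0,0]],
    [10,[0.015,0,0],[0,0,0]],
    [10,[0,0,0],[0,0,0]],
    [10,[0,0,0],[0,0,0]]
  ]
}}

```text
clock: 19.2
eef_pos: [599.8, 208.6, 58.5]
tool_rot: [-3.141, 0.002, 0.028]
force: [-4.4, 0.6, 7.5]
width: 22.5
gripper_force: 61.6
```

>>> {"method": "send_rows", "body": {
  "series": [
    [10,[0.015,0,0],[0,0,0]],
    [10,[0,0,0],[0,0,0]],
    [10,[0,0,0],[0,0,0]]
  ]
}}

```text
clock: 19.58
eef_pos: [600.8, 208.6, 58.5]
tool_rot: [-3.141, 0.002, 0.028]
force: [-3.8, -0.6, 7.9]
width: 22.4
gripper_force: 61.6
```

>>> {"method": "send_rows", "body": {
  "series": [
    [10,[0.015,0,0.01],[0,0,0]],
    [10,[0,0,0],[0,0,0]],
    [10,[0.015,0,0],[0,0,0]],
    [10,[0,0,0],[0,0,0]],
    [10,[0,0,0],[0,0,0]]
  ]
}}

```text
clock: 20.2
eef_pos: [601.0, 208.6, 58.5]
tool_rot: [3.141, 0.005, 0.028]
force: [-7.9, -0.6, 6.2]
width: 22.4
gripper_force: 61.6
```

```bash
python3 - <<'E'
from h import *
s=sensors.read_state();print(s["eef_pos"],s["force"])
d=snap("wrist");cv2.imwrite("pics/w5.png",cv2.resize(d["img"][40:290,200:440,::-1],None,fx=2.4,fy=2.4,interpolation=cv2.INTER_CUBIC))
E
```

```text
[600.99630877 208.61055806  58.52441803] [-7.94806818 -0.56389857  6.2338895 ]
```

View pics/w5.png

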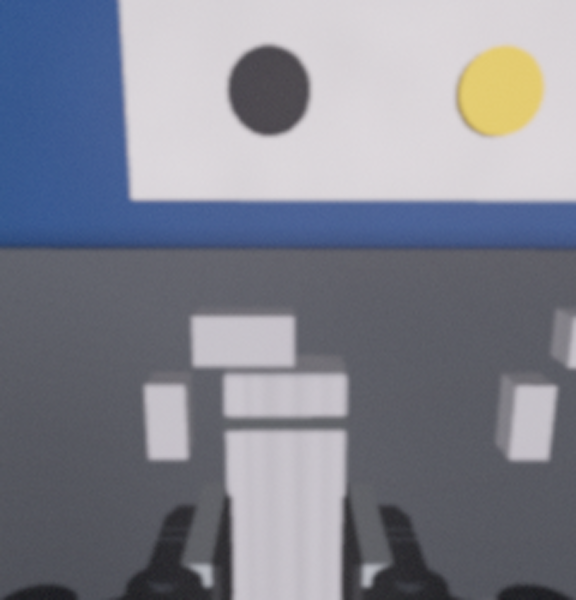

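The crop shows the bar's far end right at the end stop (crop px 245,365), with a gap of about 35 crop px to the lugs on the left.

>>> {"method": "send_rows", "body": {
  "series": [
    [10,[0,0.04,0],[0,0,0]],
    [10,[0,0.03,0],[0,0,0]],
    [10,[0,0,0],[0,0,0]],
    [10,[0,0.02,0],[0,0,0]],
    [10,[0,0,0],[0,0,0]],
    [10,[0,0,0],[0,0,0]]
  ]
}}

```text
clock: 21.0
eef_pos: [601.0, 209.0, 58.5]
tool_rot: [3.136, 0.006, 0.025]
force: [-8.2, -7.7, 10.7]
width: 21.9
gripper_force: 62.0
```

>>> {"method": "send_rows", "body": {
  "series": [
    [10,[0,0.02,0],[0,0,0]],
    [10,[0,0,0],[0,0,0]],
    [10,[0,0,0],[0,0,0]]
  ]
}}

```text
clock: 21.38
eef_pos: [601.0, 209.2, 58.5]
tool_rot: [3.134, 0.007, 0.025]
force: [-8.1, -8.4, 11.4]
width: 22.4
gripper_force: 62.0
```

>>> {"method": "send_rows", "body": {
  "series": [
    [10,[0,0.02,0],[0,0,0]],
    [10,[0,0,0],[0,0,0]],
    [10,[0,0,0],[0,0,0]]
  ]
}}

```text
clock: 21.75
eef_pos: [601.0, 209.7, 58.5]
tool_rot: [3.134, 0.007, 0.024]
force: [-8.1, -10.3, 10.5]
width: 21.8
gripper_force: 62.1
```

>>> {"method": "send_rows", "body": {
  "series": [
    [10,[-0.02,0,0.02],[0,0,0]],
    [10,[0,0,0],[0,0,0]],
    [10,[0,0,0],[0,0,0]]
  ]
}}

```text
clock: 22.12
eef_pos: [600.8, 215.4, 58.9]
tool_rot: [3.14, 0.003, 0.028]
force: [-4.5, -2.7, -2.5]
width: 22.6
gripper_force: 60.4
```

>>> {"method": "send_rows", "body": {
  "series": [
    [10,[0,0,0.02],[0,0,0]],
    [10,[0,0,0],[0,0,0]],
    [10,[0,0,0],[0,0,0]]
  ]
}}

```text
clock: 22.5
eef_pos: [600.8, 216.2, 60.3]
tool_rot: [3.141, 0.003, 0.028]
force: [-4.6, -2.1, -3.1]
width: 21.8
gripper_force: 60.2
```

>>> {"method": "send_rows", "body": {
  "series": [
    [10,[0.01,0.02,-0.02],[0,0,0]],
    [10,[0,0,0],[0,0,0]],
    [10,[0,0,0],[0,0,0]]
  ]
}}

```text
clock: 22.88
eef_pos: [600.8, 217.0, 59.2]
tool_rot: [3.141, 0.004, 0.028]
force: [-7.2, -1.5, -1.2]
width: 22.2
gripper_force: 60.5
```

>>> {"method": "send_rows", "body": {
  "series": [
    [10,[0,0.03,0],[0,0,0]],
    [10,[0,0,0],[0,0,0]],
    [10,[0,0,0],[0,0,0]]
  ]
}}

```text
clock: 23.25
eef_pos: [600.8, 217.3, 59.2]
tool_rot: [3.139, 0.005, 0.027]
force: [-6.9, -4.5, -1.6]
width: 22.2
gripper_force: 60.6
```

```bash
python3 - <<'E'
from h import *
s=sensors.read_state();print(s["eef_pos"],s["force"])
d=snap("wrist");lugs(d);cv2.imwrite("pics/w6.png",cv2.resize(d["img"][40:290,200:440,::-1],None,fx=2.4,fy=2.4,interpolation=cv2.INTER_CUBIC))
E
```

```text
[600.76614574 217.34127966  59.16035539] [-6.8697408  -4.50697046 -1.55825373]
lug [164. 181.] 979 [640.8 290.2  21.7  10.2 -88.4] 46.1
lug [319. 182.] 996 [642.3 216.2  23.2  11.2 -88.5] 46.3
lug [475. 181.] 950 [644.9 141.7  21.8  10.3 -88.5] 46.2
lug [137. 214.] 649 [623.5 305.3  16.7  10.6   1.5] 46.0
lug [286. 214.] 478 [625.4 231.9  16.8   7.3   2.6] 46.2
lug [438. 214.] 603 [627.4 157.2  16.7   9.6   1.6] 46.1
lug [153. 307.] 364 [568.7 304.   16.6  10.    1.7] 45.9
lug [294. 317.] 83 [5.690e+02 2.288e+02 1.620e+01 5.000e+00 4.000e-01] 46.2
```

View pics/w6.png

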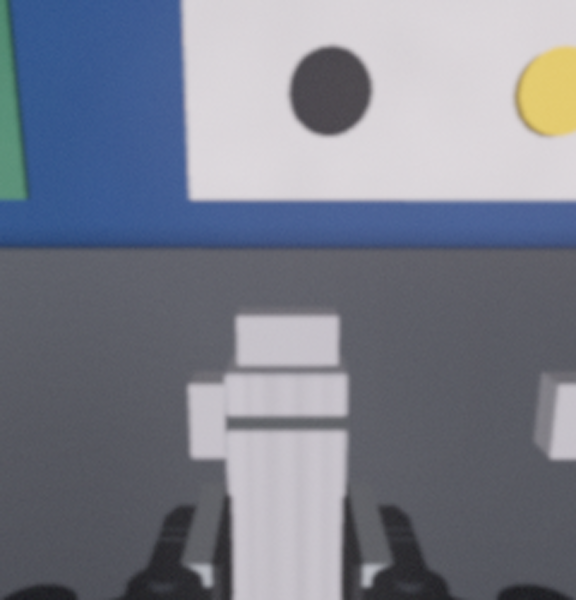

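The crop shows the bar against both the end stop (px 288,365) and the near lug (px 222,420). I'll release it, lift and check.

>>> {"method": "send_rows", "body": {
  "series": [
    [36,[0,0,0],[0,0,0]],
    [36,[0,0,0],[0,0,0]],
    [36,[0,0,0],[0,0,0]],
    [40,[0,-0.04,0.3],[0,0,0]],
    [50,[0,0,0.7],[0,0,0]],
    [50,[-0.6,0,0.7],[0,0,0]],
    [50,[-0.6,0,0.3],[0,0,0]],
    [50,[0,0,0],[0,0,0]]
  ]
}}

```text
clock: 24.3
eef_pos: [529.7, 217.5, 183.0]
tool_rot: [-3.139, -0.002, 0.029]
force: [0.7, -0.1, -1.0]
width: 49.8
gripper_force: 0.0
```

>>> {"method": "send_rows", "body": {
  "series": [
    [50,[0,0,0],[0,0,0]],
    [50,[0,0,0],[0,0,0]]
  ]
}}

```text
clock: 24.55
eef_pos: [531.8, 216.3, 179.6]
tool_rot: [3.141, -0.0, 0.027]
force: [-0.2, -0.2, 0.5]
width: 50.1
gripper_force: 0.0
```

```bash
python3 - <<'E'
from h import *
s=sensors.read_state();print(s["eef_pos"],s["force"],s["tool_rot"])
d=snap("wrist");np.savez("w7.npz",**d);lugs(d);bars(d,52,(500,680,80,320));bars(d,19,(400,750,-270,30))
cv2.imwrite("pics/w7.png",cv2.resize(d["img"][40:290,150:470,::-1],None,fx=2.4,fy=2.4,interpolation=cv2.INTER_CUBIC))
E
```

```text
[531.75114773 216.32343572 179.62077722] [-0.20393404 -0.23935599  0.50261155] [ 3.14126307e+00 -4.47364217e-04  2.69136584e-02]
lug [228.  65.] 382 [640.5 290.4  20.8  10.3 -88.4] 46.1
lug [321.  65.] 309 [642.6 215.5  19.3   8.8 -88.4] 46.3
lug [414.  65.] 364 [644.3 141.2  21.1   9.6 -88.4] 46.3
lug [210.  87.] 240 [6.231e+02 3.058e+02 1.620e+01 9.300e+00 3.000e-01] 46.2
lug [301.  88.] 194 [624.8 231.7  15.4   7.3   0.8] 46.3
lug [392.  88.] 220 [626.9 156.6  15.4   8.6   1.5] 46.3
lug [217. 156.] 196 [567.3 304.3  15.6   9.1   1.6] 46.1
lug [302. 156.] 169 [569.3 229.9  15.7   7.    0.9] 46.2
lug [388. 156.] 190 [571.4 155.3  15.6   8.9   1.6] 46.3
[227.  65.] 345 [640.  289.1  19.4   9.3 -88.4] z 46.2 red 0
[319. 116.] 3575 [601.8 218.3  88.3  31.8   1.6] z 52.0 red 0
[414.  65.] 331 [643.4 142.6  19.7   9.4 -88.4] z 46.4 red 0
[209.  87.] 207 [623.  304.2  15.    8.    1.5] z 46.3 red 0
[393.  88.] 209 [626.4 157.8  15.    8.    1.6] z 46.3 red 0
[216. 156.] 178 [568.1 302.6  15.3   7.9   1.6] z 46.2 red 0
[388. 156.] 171 [572.2 156.3  15.3   7.8   1.6] z 46.4 red 0
[571. 206.] 2150 [520.8 -40.8  79.9  30.1  -7.8] z 19.1 red 0
[502. 300.] 289 [409.2   9.4  36.1  18.1 -88.4] z 17.8 red 0
[606. 309.] 470 [ 403.9 -105.8   92.5   11.8  -88.5] z 17.6 red 0
```

View pics/w7.png

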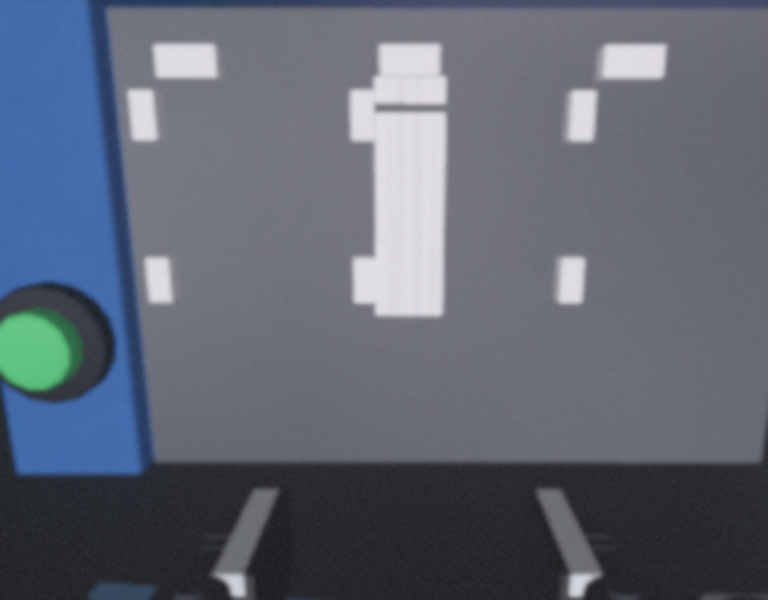

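The bar is in lane 1 (crop px 410,195), touching the end stop and both lugs. Next is the second plain bar.

>>> {"method": "send_rows", "body": {
  "series": [
    [50,[-0.04,-0.87,-0.2],[0,0,-0.37]],
    [50,[-0.04,-0.87,-0.2],[0,0,-0.37]],
    [50,[-0.04,-0.87,-0.2],[0,0,-0.37]],
    [50,[-0.04,-0.87,-0.2],[0,0,-0.37]],
    [50,[-0.05,-0.88,-0.2],[0,0,-0.35]],
    [50,[0,0,0],[0,0,0]],
    [50,[0,0,0],[0,0,0]]
  ]
}}

```text
clock: 25.48
eef_pos: [518.5, -44.9, 119.4]
tool_rot: [-3.141, 0.001, -0.133]
force: [-0.9, 1.0, -1.2]
width: 50.2
gripper_force: 0.0
```

```bash
python3 - <<'E'
from h import *
s=sensors.read_state();print(s["eef_pos"],s["tool_rot"])
for n in("wrist","side","scene"): print(n);d=snap(n);bars(d,19,(450,750,-150,30))
E
```

```text
[518.49971046 -44.91831265 119.39442141] [-3.14120811e+00  5.91656056e-04 -1.32632723e-01]
wrist
[314. 204.] 2901 [520.5 -43.3  80.2  23.9  -7.6] z 19.2 red 0
side
[337. 223.] 248 [518.1 -34.3  82.8  27.2  -7.7] z 17.9 red 0
scene
```

>>> {"method": "send_rows", "body": {
  "series": [
    [50,[0.01,0.02,-0.8],[0,0,0]],
    [50,[0,0,-0.8],[0,0,0]],
    [50,[0,0,0],[0,0,0]],
    [50,[0,0,0],[0,0,0]],
    [10,[0,0,0],[0,0,0]],
    [10,[0,0,0],[0,0,0]],
    [10,[0,0,0],[0,0,0]],
    [10,[0,0,0],[0,0,0]]
  ]
}}

```text
clock: 26.62
eef_pos: [520.4, -43.5, 26.2]
tool_rot: [-3.141, -0.004, -0.132]
force: [-0.3, 1.1, 8.5]
width: 22.3
gripper_force: 59.0
```

>>> {"method": "send_rows", "body": {
  "series": [
    [10,[0,0,0.8],[0,0,0]],
    [10,[0,0,0.8],[0,0,0]],
    [10,[0,0,0],[0,0,0]],
    [10,[0,0,0],[0,0,0]]
  ]
}}

```text
clock: 27.12
eef_pos: [518.6, -43.6, 120.3]
tool_rot: [-3.141, -0.0, -0.132]
force: [-0.6, 0.1, -2.9]
width: 21.8
gripper_force: 60.1
```

>>> {"method": "send_rows", "body": {
  "series": [
    [10,[0.32,0.74,-0.1],[0,0,0.46]],
    [10,[0.32,0.74,-0.1],[0,0,0.46]],
    [10,[0.32,0.74,-0.1],[0,0,0.46]],
    [10,[0.32,0.74,-0.1],[0,0,0.46]],
    [10,[0,0,0],[0,0,0]],
    [10,[0,0,0],[0,0,0]]
  ]
}}

```text
clock: 27.88
eef_pos: [594.2, 132.9, 94.3]
tool_rot: [3.14, 0.004, 0.028]
force: [0.4, 0.1, -1.7]
width: 22.1
gripper_force: 60.1
```

>>> {"method": "send_rows", "body": {
  "series": [
    [10,[0,0,-0.55],[0,0,0]],
    [10,[0,0,0],[0,0,0]],
    [10,[0,0,0],[0,0,0]],
    [10,[0,0,0],[0,0,0]]
  ]
}}

```text
clock: 28.38
eef_pos: [595.9, 133.4, 63.8]
tool_rot: [-3.142, -0.001, 0.028]
force: [-0.3, 0.2, -0.9]
width: 21.8
gripper_force: 60.1
```

>>> {"method": "send_rows", "body": {
  "series": [
    [10,[0,0,-0.05],[0,0,0]],
    [10,[0,0,0],[0,0,0]],
    [10,[0,0,0],[0,0,0]]
  ]
}}

```text
clock: 28.75
eef_pos: [595.6, 133.9, 60.0]
tool_rot: [-3.142, -0.0, 0.029]
force: [-0.2, -0.3, -2.5]
width: 22.5
gripper_force: 60.1
```

>>> {"method": "send_rows", "body": {
  "series": [
    [10,[0,0,-0.02],[0,0,0]],
    [10,[0,0,0],[0,0,0]],
    [10,[0,0,0],[0,0,0]]
  ]
}}

```text
clock: 29.12
eef_pos: [595.8, 133.9, 59.2]
tool_rot: [-3.141, -0.0, 0.029]
force: [-1.2, -0.6, 5.2]
width: 22.1
gripper_force: 60.9
```

>>> {"method": "send_rows", "body": {
  "series": [
    [10,[0,0,0.01],[0,0,0]],
    [10,[0.04,0,0],[0,0,0]],
    [10,[0.03,0,0],[0,0,0]],
    [10,[0,0,0],[0,0,0]],
    [10,[0,0,0],[0,0,0]]
  ]
}}

```text
clock: 29.75
eef_pos: [600.1, 133.9, 59.2]
tool_rot: [-3.142, -0.001, 0.029]
force: [-1.1, -0.0, 0.7]
width: 21.8
gripper_force: 60.5
```

>>> {"method": "send_rows", "body": {
  "series": [
    [10,[0.025,0,0],[0,0,0]],
    [10,[0,0,0],[0,0,0]],
    [10,[0,0,0],[0,0,0]]
  ]
}}

```text
clock: 30.12
eef_pos: [600.7, 133.8, 59.2]
tool_rot: [3.142, 0.001, 0.029]
force: [-5.0, 0.9, 4.0]
width: 22.0
gripper_force: 60.7
```

>>> {"method": "send_rows", "body": {
  "series": [
    [10,[0.025,0,0],[0,0,0]],
    [10,[0,0,0],[0,0,0]],
    [10,[0,0,0],[0,0,0]]
  ]
}}

```text
clock: 30.5
eef_pos: [600.8, 133.8, 59.2]
tool_rot: [3.141, 0.004, 0.029]
force: [-7.4, -0.3, 7.2]
width: 22.2
gripper_force: 61.1
```

>>> {"method": "send_rows", "body": {
  "series": [
    [10,[-0.02,0,0.015],[0,0,0]],
    [10,[0,0.05,0],[0,0,0]],
    [10,[0,0.05,0],[0,0,0]],
    [10,[0,0.03,0],[0,0,0]],
    [10,[0,0,0],[0,0,0]],
    [10,[0,0,0],[0,0,0]]
  ]
}}

```text
clock: 31.25
eef_pos: [600.6, 141.0, 59.5]
tool_rot: [3.14, 0.003, 0.028]
force: [-4.6, -1.7, -1.0]
width: 22.2
gripper_force: 60.2
```

>>> {"method": "send_rows", "body": {
  "series": [
    [10,[0.01,0.03,0],[0,0,0]],
    [10,[0,0,0],[0,0,0]],
    [10,[0,0,0],[0,0,0]]
  ]
}}

```text
clock: 31.62
eef_pos: [600.5, 142.0, 59.4]
tool_rot: [3.139, 0.004, 0.028]
force: [-5.5, -4.2, -0.6]
width: 21.9
gripper_force: 60.3
```

>>> {"method": "send_rows", "body": {
  "series": [
    [10,[0.01,0.02,0],[0,0,0]],
    [10,[0,0,0],[0,0,0]],
    [10,[0,0,0],[0,0,0]]
  ]
}}

```text
clock: 32.0
eef_pos: [600.6, 142.3, 59.4]
tool_rot: [3.138, 0.005, 0.027]
force: [-6.7, -4.6, 0.5]
width: 22.2
gripper_force: 60.5
```

>>> {"method": "send_rows", "body": {
  "series": [
    [36,[0,0,0],[0,0,0]],
    [36,[0,0,0],[0,0,0]],
    [36,[0,0,0],[0,0,0]],
    [40,[0,-0.04,0.3],[0,0,0]],
    [50,[0,0,0.7],[0,0,0]],
    [50,[-0.6,0.4,0.7],[0,0,0]],
    [50,[-0.6,0.4,0.3],[0,0,0]],
    [50,[0,0,0],[0,0,0]]
  ]
}}

```text
clock: 33.0
eef_pos: [529.3, 193.6, 183.2]
tool_rot: [-3.138, -0.002, 0.034]
force: [0.7, -0.5, -0.0]
width: 49.8
gripper_force: 0.0
```

>>> {"method": "send_rows", "body": {
  "series": [
    [20,[0,0,0],[0,0,0]],
    [10,[0,0,0],[0,0,0]],
    [10,[0,0,0],[0,0,0]]
  ]
}}

```text
clock: 33.38
eef_pos: [531.4, 189.3, 179.7]
tool_rot: [3.141, 0.0, 0.027]
force: [-0.5, 0.8, 0.0]
width: 10.1
gripper_force: 0.0
```

```bash
python3 - <<'E'
from h import *
s=sensors.read_state();print(s["eef_pos"],s["force"],s["tool_rot"])
d=snap("wrist");np.savez("w8.npz",**d);lugs(d)
P=cloud(d);m=(abs(P[:,:,2]-52)<2.5)&(P[:,:,0]>500)&(P[:,:,0]<680)&(P[:,:,1]>80)&(P[:,:,1]<320)&(d["img"].max(2)>130)
for b,t,c in blobs(m,500): print("bar",c.round(),rect(plane(d,np.argwhere(b)[:,::-1],52)),np.percentile(P[b][:,2],[5,50,95]).round(1))
hsv=cv2.cvtColor(d["img"],cv2.COLOR_RGB2HSV);g=(abs(hsv[:,:,0].astype(int)-65)<18)&(hsv[:,:,1]>120)&(P[:,:,0]<620)
for b,t,c in blobs(g,200): print("btn",c.round(),t[4],np.percentile(P[b],[5,50,95],axis=0).round(1).tolist(),rect(P[b]))
for n in("scene","side"):
    e=snap(n);print(n);bars(e,19,(400,750,-270,30))
cv2.imwrite("pics/w8.png",cv2.resize(d["img"][20:270,150:470,::-1],None,fx=2.4,fy=2.4,interpolation=cv2.INTER_CUBIC))
E
```

```text
[531.35265219 189.27944199 179.68270568] [-0.46158269  0.75100147  0.04744029] [3.14086737e+00 4.62373042e-04 2.69508470e-02]
lug [194.  63.] 368 [640.3 290.2  21.2   9.5 -88.4] 46.2
lug [287.  63.] 325 [642.7 215.9  19.9   8.8 -88.4] 46.3
lug [380.  63.] 326 [644.8 140.9  20.1   8.8 -88.4] 46.4
lug [360.  90.] 265 [613.8 155.9  48.    8.9   1.3] 46.3
lug [177.  86.] 241 [623.  305.5  15.3   9.8   1.6] 46.1
lug [267.  86.] 190 [625.  231.7  15.3   7.4   1.6] 46.3
lug [357. 155.] 196 [572.5 154.9  24.2   8.8   3.4] 46.2
lug [185. 154.] 193 [567.7 304.1  15.6   9.4   1.2] 46.0
lug [270. 154.] 147 [569.7 230.6  15.7   6.9  -0.9] 46.2
bar [288. 119.] [597.5 214.3  78.7  24.    1.4] [51.1 52.2 53.4]
bar [378. 119.] [599.6 139.8  78.7  24.5   1.6] [51.1 52.3 53.4]
btn [132. 184.] 1016 [[533.4, 330.1, 60.9], [545.1, 340.9, 67.7], [556.0, 354.3, 69.0]] [558.2 295.3 229.4  27.  -73.6]
scene
side
```

View pics/w8.png

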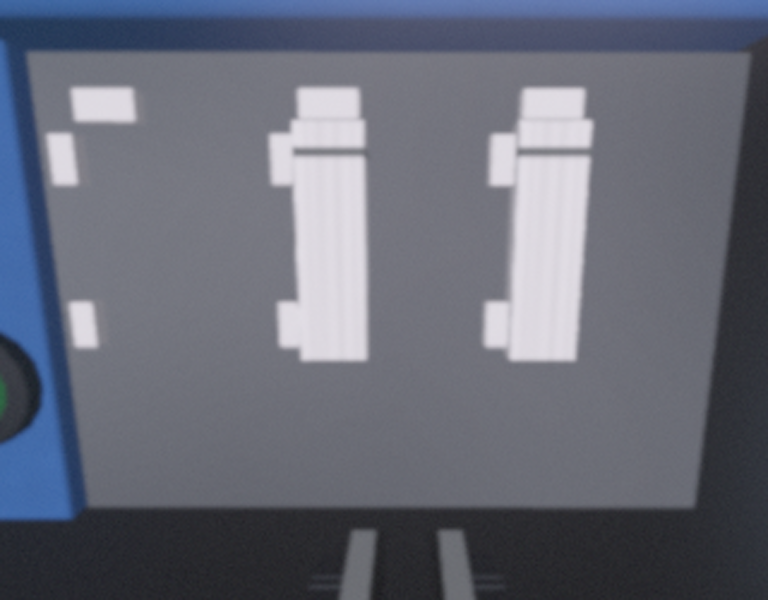

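Both bars are flush with their end stop and lugs (crop px 330,240 and 550,240), within 0.5 mm of the computed homes. Next I measure the button and check the bin.

```bash
python3 - <<'E'
from h import *
for n in("wrist","side","scene"):
    d=snap(n,"f_"+n);P=cloud(d);hsv=cv2.cvtColor(d["img"],cv2.COLOR_RGB2HSV);H=hsv[:,:,0].astype(int);S=hsv[:,:,1]
    g=(abs(H-65)<18)&(S>120)&(P[:,:,2]>66)&(P[:,:,0]<600)&(P[:,:,0]>480)&(P[:,:,1]>300)
    for b,t,c in blobs(g,30):
        q=plane(d,np.argwhere(b)[:,::-1],68.5);print(n,t[4],rect(q),np.percentile(P[b][:,2],[10,50,90]).round(1),(cv2.minEnclosingCircle(np.ascontiguousarray(q[:,:2],np.float32))))
    w=(S<60)&(hsv[:,:,2]>110)&(abs(P[:,:,2]-20)<8)&(P[:,:,0]>400)&(P[:,:,0]<580)&(P[:,:,1]<-290)&(P[:,:,1]>-450)
    for b,t,c in blobs(w,20): print(" binbar",t[4],np.median(P[b],axis=0).round())
E
```

```text
wrist 825 [544.7 342.   27.1  26.2 -37.9] [66.9 67.9 68.8] ((544.7689208984375, 341.5584716796875), 13.887738227844238)
side 118 [544.1 349.6  26.5  23.9 -89.9] [66.6 67.9 69.6] ((543.2974853515625, 350.4033203125), 14.483746528625488)
 binbar 251 [ 471. -379.   18.]
 binbar 25 [ 517. -350.   18.]
 binbar 51 [ 431. -363.   19.]
 binbar 169 [ 482. -354.   19.]
 binbar 52 [ 458. -397.   19.]
 binbar 54 [ 504. -402.   19.]
```

>>> {"method": "send_rows", "body": {
  "series": [
    [0,[0.07,0.85,-0.3],[0,0,0]],
    [0,[0.07,0.85,-0.3],[0,0,0]],
    [0,[0.08,0.84,-0.3],[0,0,0]],
    [0,[0,0,-0.1],[0,0,0]],
    [0,[0,0,0],[0,0,0]],
    [0,[0,0,0],[0,0,0]]
  ]
}}

```text
clock: 34.42
eef_pos: [544.8, 340.8, 120.7]
tool_rot: [3.141, -0.001, 0.026]
force: [0.7, -0.4, -0.6]
width: 0.4
gripper_force: 0.0
```

>>> {"method": "send_rows", "body": {
  "series": [
    [0,[0,0,-0.3],[0,0,0]],
    [0,[0,0,-0.1],[0,0,0]],
    [0,[0,0,0],[0,0,0]],
    [0,[0,0,0],[0,0,0]]
  ]
}}

```text
clock: 34.92
eef_pos: [544.2, 342.6, 96.3]
tool_rot: [-3.141, -0.0, 0.028]
force: [0.3, -0.2, -0.1]
width: -0.2
gripper_force: 0.0
```

>>> {"method": "send_rows", "body": {
  "series": [
    [0,[0,0,-0.1],[0,0,0]],
    [0,[0,0,0],[0,0,0]],
    [0,[0,0,0],[0,0,0]]
  ]
}}

```text
clock: 35.3
eef_pos: [544.0, 342.7, 90.2]
tool_rot: [3.142, 0.0, 0.029]
force: [-0.9, 0.6, 0.1]
width: -0.1
gripper_force: 0.0
```

>>> {"method": "send_rows", "body": {
  "series": [
    [0,[0,0,-0.1],[0,0,0]],
    [0,[0,0,0],[0,0,0]],
    [0,[0,0,0],[0,0,0]]
  ]
}}

```text
clock: 35.67
eef_pos: [544.3, 342.8, 84.4]
tool_rot: [-3.141, -0.001, 0.029]
force: [0.3, 0.3, 1.9]
width: 0.2
gripper_force: 0.9
```

>>> {"method": "send_rows", "body": {
  "series": [
    [0,[0,0,-0.08],[0,0,0]],
    [0,[0,0,0],[0,0,0]],
    [0,[0,0,0],[0,0,0]]
  ]
}}

```text
clock: 36.05
eef_pos: [544.4, 342.8, 79.7]
tool_rot: [-3.141, -0.001, 0.029]
force: [-0.1, 0.2, 4.3]
width: 0.3
gripper_force: 2.2
```

>>> {"method": "send_rows", "body": {
  "series": [
    [0,[0,0,-0.04],[0,0,0]],
    [0,[0,0,0],[0,0,0]],
    [0,[0,0,0],[0,0,0]]
  ]
}}

```text
clock: 36.42
eef_pos: [544.4, 342.9, 78.9]
tool_rot: [-3.141, -0.001, 0.029]
force: [-2.7, -0.9, 14.9]
width: 0.2
gripper_force: 7.6
```

>>> {"method": "send_rows", "body": {
  "series": [
    [0,[0,0,-0.03],[0,0,0]],
    [0,[0,0,0],[0,0,0]],
    [0,[0,0,0],[0,0,0]],
    [0,[0,0,0],[0,0,0]]
  ]
}}

```text
clock: 36.92
eef_pos: [544.5, 342.9, 78.8]
tool_rot: [-3.14, -0.001, 0.028]
force: [-5.9, -3.1, 25.5]
width: 0.0
gripper_force: 12.9
```

Bottomed out: the force jumped with no further travel. I'll let go and do a final check.

>>> {"method": "send_rows", "body": {
  "series": [
    [0,[0,0,0.2],[0,0,0]],
    [0,[0,0,0.5],[0,0,0]],
    [0,[0,0,0.8],[0,0,0]],
    [0,[0,-0.8,0.2],[0,0,0]],
    [0,[0,-0.8,0],[0,0,0]],
    [0,[-0.2,-0.8,0],[0,0,0]],
    [0,[0,0,0],[0,0,0]],
    [0,[0,0,0],[0,0,0]]
  ]
}}

```text
clock: 37.92
eef_pos: [531.8, 199.3, 177.0]
tool_rot: [-3.141, 0.001, 0.029]
force: [1.0, 0.5, 0.2]
width: 0.2
gripper_force: 0.0
```

```bash
python3 - <<'E'
from h import *
s=sensors.read_state();print(s["clock"],s["eef_pos"])
d=snap("wrist","w9");P=cloud(d);m=(abs(P[:,:,2]-52)<2.5)&(P[:,:,0]>500)&(P[:,:,0]<680)&(P[:,:,1]>80)&(P[:,:,1]<320)&(d["img"].max(2)>130)
for b,t,c in blobs(m,500): print("bar",rect(plane(d,np.argwhere(b)[:,::-1],52)),np.median(P[b][:,2]).round(1))
hsv=cv2.cvtColor(d["img"],cv2.COLOR_RGB2HSV);g=(abs(hsv[:,:,0].astype(int)-65)<18)&(hsv[:,:,1]>120)&(P[:,:,0]<600)&(P[:,:,0]>480)&(P[:,:,1]>300)
print("btn z",np.percentile(P[g][:,2],[50,90]).round(1))
for n in("side","scene"): snap(n,"end_"+n)
d=snap("side");P=cloud(d);hsv=cv2.cvtColor(d["img"],cv2.COLOR_RGB2HSV)
w=(hsv[:,:,1]<60)&(hsv[:,:,2]>110)&(abs(P[:,:,2]-20)<8)&(P[:,:,0]>400)&(P[:,:,0]<580)&(P[:,:,1]<-290)&(P[:,:,1]>-450)
for b,t,c in blobs(w,20): print(" binbar",t[4],np.median(P[b],axis=0).round())
E
```

```text
37.925 [531.81700217 199.26561298 176.95370383]
bar [597.4 214.7  79.6  23.3   1.4] 52.2
bar [599.6 140.   79.7  24.6   1.2] 52.3
btn z [67.7 68.8]
 binbar 252 [ 472. -379.   18.]
 binbar 25 [ 516. -350.   19.]
```

View pics/end_side.png

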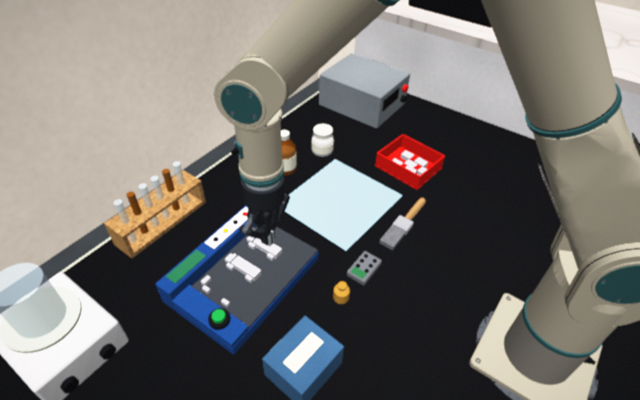

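The final view shows both plain bars in their lanes (px 242,265 and 263,247), the three banded bars in the bin (410,160), an empty mat, the button up (219,317) and the bystanders where they were.

```bash
python3 -c "
from cell import ctrl;print(ctrl.finish_job())"
```

```text
the job is handed in; nothing more can be done
None
```

The job is handed in; my last check showed both plain bars registered in lanes 1 and 2, the three red-banded bars in the bin, and the start button pressed fully down and back up, with nothing else on the bench visibly moved.

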